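# Sort the kiln unloading: test tiles and kiln props

### The job

The kiln has just been unloaded onto the bench. Stand each of the three glaze test tiles in the tray that carries the sample strip of its own glaze, and stand both cream kiln props side by side in the dark grey crate. The tiles are brittle, so do not let one fall over, and leave the raw dark-grey clay bowl where it is.

Things in the scene. Friction and masses are not known exactly. Their poses are not given: they have to be found in the camera images.
- tile_blue_mid (a point): Fired glaze test tile, an upside-down T, 62 mm tall, about 90 g: foot 50 x 44 x 8 mm of pale clay, and on its middle an upright fin 50 mm long (along x), 10 mm thick (along y), up to the top, glazed dark blue. This point is its centre, 31 mm above its underside; z up.
- tile_green_mid (a point): Fired glaze test tile, an upside-down T, 62 mm tall, about 90 g: foot 50 x 44 x 8 mm of pale clay, and on its middle an upright fin 50 mm long (along x), 10 mm thick (along y), up to the top, glazed green. This point is its centre, 31 mm above its underside; z up.
- tile_amber_mid (a point): Fired glaze test tile, an upside-down T, 62 mm tall, about 90 g: foot 50 x 44 x 8 mm of pale clay, and on its middle an upright fin 50 mm long (along x), 10 mm thick (along y), up to the top, glazed amber orange. This point is its centre, 31 mm above its underside; z up.
- prop_square_mid (a point): Square kiln prop of cream fireclay, 38 x 38 mm, 74 mm tall, about 160 g, standing, with a dark hole marked in its top. This point is its centre, 37 mm above its underside; x and y are square to its side faces; z up.
- prop_round_mid (a point): Round kiln prop of cream fireclay, 40 mm diameter, 60 mm tall, about 110 g, standing, with a dark hole marked in its top. This point is its centre, 30 mm above its underside; z up.
- tray_blue: White plastic tray fixed to the bench, outside 110 mm (x) x 130 mm (y), open on top: floor 4 mm thick, walls 4 mm thick with rim 22 mm above the bench, inside 102 x 122 mm. On its +x side it carries a ledge 30 mm wide, 22 mm high, with a glaze sample strip of dark blue. Origin: under the tray's centre, at bench height (ledge not counted); z up.
- tray_green: White plastic tray fixed to the bench, outside 110 mm (x) x 130 mm (y), open on top: floor 4 mm thick, walls 4 mm thick with rim 22 mm above the bench, inside 102 x 122 mm. On its +x side it carries a ledge 30 mm wide, 22 mm high, with a glaze sample strip of green. Origin: under the tray's centre, at bench height (ledge not counted); z up.
- tray_amber: White plastic tray fixed to the bench, outside 110 mm (x) x 130 mm (y), open on top: floor 4 mm thick, walls 4 mm thick with rim 22 mm above the bench, inside 102 x 122 mm. On its +x side it carries a ledge 30 mm wide, 22 mm high, with a glaze sample strip of amber orange. Origin: under the tray's centre, at bench height (ledge not counted); z up.
- prop_crate: Dark grey plastic crate for kiln props, fixed to the bench, outside 110 mm (x) x 160 mm (y), open on top: floor 4 mm thick, walls 4 mm thick with rim 26 mm above the bench, inside 102 x 152 mm, with a small grip lip outside each long wall. Origin: under its centre, at bench height; z up.
- raw_bowl_mid (a point): Unfired dark-grey clay bowl, 80 mm across its rim, 42 mm tall, standing among the things; not to be moved. This point is its centre, 21 mm above its underside.
There are look-alikes about, which are no part of the job. Leave any yellow look-alike of the part that bears tile_amber_mid alone.

How it is judged:
By the outcome, as a careful person would: the job done as asked, in the order asked, and still so for the second after the job is handed in, with the robot touching nothing.
It also fails if it takes over 136 s, if anything falls off the work surface, if the arm or the gripper's body presses on something with over 40 N, if the wrist force passes 120 N, or if a joint passes its speed limit or range.

### The arm

A 6-joint arm with a two-finger parallel gripper is mounted at the origin on the work surface. World frame = base frame: x ahead of the robot, y to its left, z up, the work surface at z = 0. Lengths are in m, angles in rad, forces in N, time in s.
With the tool pointing down it reaches from about 0.375 to 0.925 m from the base axis. Payload 5.7 kg.
Tool frame: the origin (TCP) lies midway between the tips of the shut fingers; the grasp point (between the pads) lies 19 mm behind it; z points along the fingers, x is the direction in which the jaws open and shut, and the axes are right-handed (so a half turn about z gives the same grasp; the last joint's range is limited). The gripper opens to 88 mm and grips with 3 to 60 N. Pads are 20 mm wide; open, the fingers measure 115 mm over their backs; the gripper's body (75 mm by 178 mm) begins 61 mm behind the grasp point.
Start: joints at [-1.256, 0.359, 1.51, -0, 1.272, -0.115], TCP at [0.25, -0.545, 0.223] pointing down, gripper open.
Joint ranges: [-2.97, 2.97], [-1.01, 2.36], [0.21, 2.38], [-0.96, 4.11], [0.2, 2.71], [-2.98, 2.98]. Speed limits (rad/s): [2.39, 2.39, 3.14, 3.14, 3.14, 3.14].

### API

Orientations are given as a unit quaternion [x, y, z, w].
In Python, from bench import move_ptp, servo_line, goto_joints, move_gripper, sleep, inverse_kinematics, capture, PlanningError, close_job, spot_in, silhouettes, current_clock, current_joint_pos, current_qvel, current_joint_torque, current_position, current_orientation, current_force, current_torque, current_finger_gap gives the robot as it stands. Calls block until the motion is done:
- move_ptp(position, orientation): joint-space move of the TCP to a pose.
- servo_line(position, orientation=None, rate=0.15, contact_N=None): straight line of the TCP; orientation=None keeps the orientation; rate is the mean speed in m/s. With contact_N (N) it stops when the force on the tool has changed by that much, and returns True; else False.
- goto_joints(angles): joint-space move.
- move_gripper(opening): finger opening in m; the grip force is fixed at half the most; returns when the fingers have stopped.
- sleep(seconds).
- inverse_kinematics(position, orientation): joint angles nearest the present ones, or None.
- capture(name): name is "scene" or "top" or "wrist"; returns a dict with "image" (480x640x3 uint8, blue, green, red), "range_z" (480x640 float32, m along the optical axis (not along the pixel's ray), 0 where there is no reading), "intrinsics" (3x3 intrinsics, pixels), "k1" (the pictures are not rectified: a ray, as slopes to the right and down, at radius r is drawn at 1 + k1 r^2 times it, then the intrinsics apply), "R" (3x3) and "t" (3): a world point X has camera coordinates R X + t. Camera axes: x right, y down, z forward; pixel columns grow to the right and rows downward; lengths in m; the calibration is good to about 2 mm. A picture is of the moment at which its call begins.
A pose or a line that the arm cannot do raises PlanningError and nothing moves.
- close_job(): hands the job in, once; it reports no verdict.
Trained networks look in the newest picture that a camera, given by its name, has taken for a name from the list of things; names that differ only in an ending like _2 or _b are one class to them, and where a whole thing is asked for, a point or a joint stands for the part that bears it (a point fixed in the world has none). Each returns a list of dicts, best first, with "conf" (0 to 1); they miss things now and then, are a little off and sometimes report something else, mostly with a low value. They report only what shows in the picture. A call takes as long as a camera call. They do not tell look-alikes from the thing itself.
- spot_in(camera, query): "xy" ([column, row] in pixels, amid what is visible of it).
- silhouettes(camera, query): "region" (480x640 bool, what is visible of it) and "xy" ([column, row] in pixels, amid what is visible of it).
Readings, each from a call of its own:
- current_clock(): time.
- current_joint_pos(): joint angles.
- current_qvel(): joint speeds.
- current_joint_torque(): joint torques, N m.
- current_position(): TCP position.
- current_orientation(): TCP orientation.
- current_force(): force on the tool from outside, world axes, zero at the start.
- current_torque(): the same for the moment, N m.
- current_finger_gap(): finger opening in m.
Only numpy, scipy, OpenCV 4.12 (cv2) and the standard library are available. Lean on these libraries where they do the work, as an engineer would, in place of code of your own. Each camera call takes 0.05 s, during which the arm holds its last target.

## Working session

There is one attempt and no reset: what is moved stays moved. The work goes in short steps, each a Python script; the robot and the scene stay as the last script left them, time stands still between calls to the robot, and variables do not carry over. Pictures are saved under pics/ and viewed, and the job is handed in when it is done.

```bash
ls; mkdir -p pics
python3 - <<'E'
from bench import *
import cv2,numpy as np
for n in ["scene","top","wrist"]:
    c=capture(n); cv2.imwrite(f"pics/{n}0.png",c["image"]); print(n,c["intrinsics"].tolist(),c["k1"],np.round(c["R"],3).tolist(),c["t"])
print(current_clock(),current_orientation(),current_force())
E
```

```text
pics
scene [[503.4100163905263, 0.0, 315.09073383317326], [0.0, 503.4100163905263, 231.56629818957177], [0.0, 0.0, 1.0]] -0.1294688290259861 [[-0.877, 0.48, -0.007], [0.356, 0.641, -0.68], [-0.322, -0.599, -0.733]] [ 0.42901214 -0.1507684   1.44810868]
top [[495.97156583047405, 0.0, 316.98477708837436], [0.0, 495.97156583047405, 240.34221026228428], [0.0, 0.0, 1.0]] -0.04604057458880906 [[-0.014, -1.0, 0.008], [-0.995, 0.013, -0.101], [0.101, -0.009, -0.995]] [-0.00912053  0.52681015  1.08848131]
wrist [[389.86953972034974, 0.0, 325.5415165211303], [0.0, 389.86953972034974, 236.65226337734867], [0.0, 0.0, 1.0]] 0.029566057655959252 [[0.417, -0.909, -0.001], [-0.878, -0.403, 0.259], [-0.236, -0.107, -0.966]] [-0.59887078 -0.03235178  0.39087264]
0.15 [ 8.41629793e-01 -5.40054396e-01 -5.77497280e-04 -4.55449525e-04] [0.56191934 0.26364677 0.03226829]
```

View pics/top0.png

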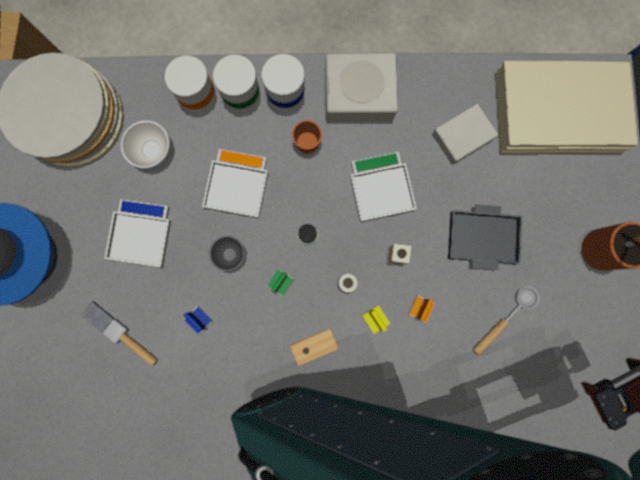

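View pics/scene0.png

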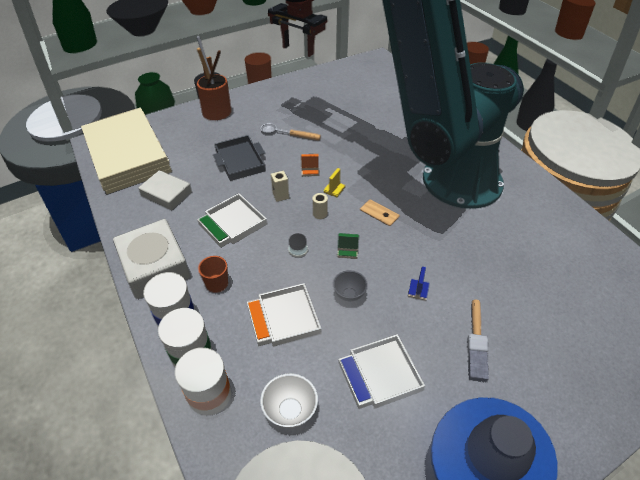

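View pics/wrist0.png

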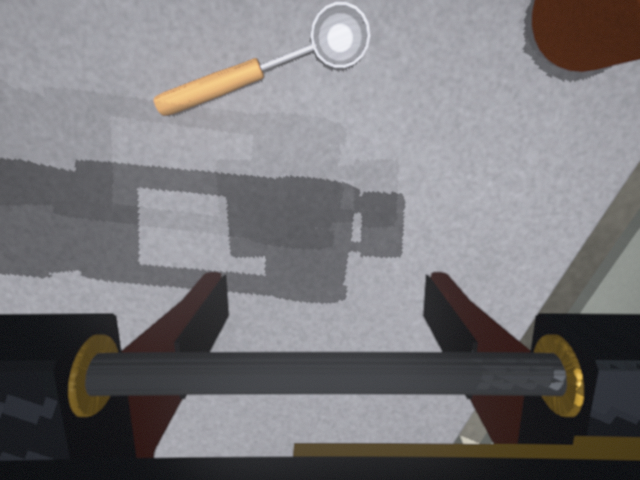

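The top picture shows the blue tile at (197,320), green at (281,282), amber at (422,308) and its yellow look-alike at (376,320). The square prop is at (400,254), the round prop at (347,283), the crate at (485,237) and the bowl at (228,253). The trays are blue (138,240), amber (236,188) and green (383,191). I'll measure these and enlarge the candidates.

```bash
cat > h.py <<'E'
from bench import *
import cv2,numpy as np
def world(c):
    K=c["intrinsics"];k1=c["k1"]
    v,u=np.mgrid[0:480,0:640].astype(float)
    p=np.stack([u.ravel(),v.ravel()],1)[:,None]
    n=cv2.undistortPoints(p,K,np.array([k1,0,0,0,0.]))[:,0]
    z=c["range_z"].ravel().astype(float)
    X=np.stack([n[:,0]*z,n[:,1]*z,z],1)
    W=(X-c["t"])@c["R"]
    W[z<=0]=np.nan
    return W.reshape(480,640,3)
E
python3 - <<'E'
from h import *
c=capture("top"); W=world(c)
print("bench z",[np.round(W[a],4).tolist() for a in [(300,250),(240,330),(280,520),(290,80)]])
for q in ["tile_blue_mid","tile_green_mid","tile_amber_mid","prop_square_mid","prop_round_mid","tray_blue","tray_green","tray_amber","prop_crate","raw_bowl_mid"]:
    for s in silhouettes("top",q)[:4]:
        m=s["region"]; P=W[m]; P=P[~np.isnan(P[:,0])]
        zt=np.percentile(P[:,2],95)
        T=P[P[:,2]>zt-0.012]
        r=cv2.minAreaRect((T[:,:2]*1000).astype(np.float32))
        print(q,round(s["conf"],2),np.round(s["xy"]),m.sum(),"ztop",round(zt,4),"rect",np.round(r[0],1),np.round(r[1],1),round(r[2],1),len(T))
i=c["image"]
a=cv2.resize(i[220:350,170:450],None,fx=2.8,fy=2.8,interpolation=cv2.INTER_CUBIC);cv2.imwrite("pics/crop_top.png",a)
s=capture("scene")["image"]
a=cv2.resize(s[140:310,240:440],None,fx=3.5,fy=3.5,interpolation=cv2.INTER_CUBIC);cv2.imwrite("pics/crop_scene.png",a)
E
```

```text
bench z [[0.3948, 0.1384, -0.003], [0.53, -0.0464, -0.0023], [0.4313, -0.4837, 0.0005], [0.4217, 0.5293, 0.0004]]
tile_blue_mid 0.81 [198. 318.] 420 ztop 0.0639 rect [350.5 253.3] [44.9  9.5] 45.0 106
tile_green_mid 0.73 [280. 281.] 396 ztop 0.0642 rect [434.6  67.7] [10.5 45.3] 57.7 101
tile_green_mid 0.25 [236. 184.] 3417 ztop 0.0243 rect [664.1 166.8] [131.4 141.3] 78.5 1067
tile_amber_mid 0.65 [377. 320.] 420 ztop 0.064 rect [ 349.2 -144.3] [46.4 10.1] 32.0 109
tile_amber_mid 0.59 [424. 308.] 473 ztop 0.0639 rect [ 369.4 -249.3] [10.2 49.2] 63.5 122
prop_square_mid 0.86 [399. 254.] 389 ztop 0.0774 rect [ 491.9 -194.7] [36.8 37.9] 82.6 302
prop_round_mid 0.5 [346. 284.] 283 ztop 0.064 rect [430.8 -79.6] [39.  36.9] 89.2 266
tray_blue 0.78 [137. 232.] 3550 ztop 0.024 rect [550.9 391. ] [131.9 141.2] 80.4 1134
tray_green 0.88 [381. 183.] 3347 ztop 0.0243 rect [ 652.3 -165.3] [140.7 131.4] 11.3 1041
tray_amber 0.62 [235. 185.] 3434 ztop 0.0243 rect [664.2 167.3] [132.3 141.4] 78.5 1077
prop_crate 0.63 [485. 237.] 3949 ztop 0.0281 rect [ 530.5 -400.4] [162.2 146.9] 85.2 1001
raw_bowl_mid 0.94 [228. 252.] 1002 ztop 0.0436 rect [499.7 183.6] [76.3 75.8] 89.3 309
```

View pics/crop_top.png

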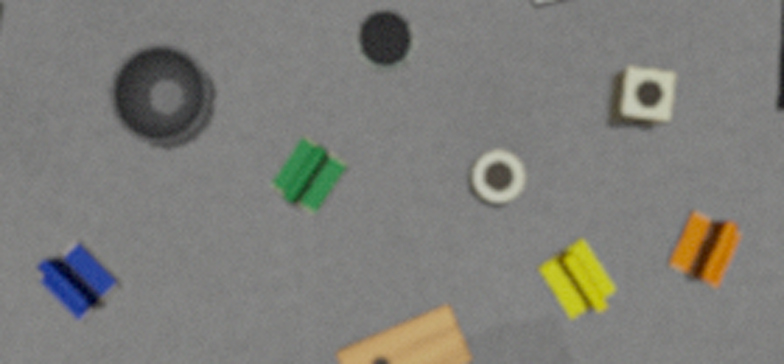

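View pics/crop_scene.png

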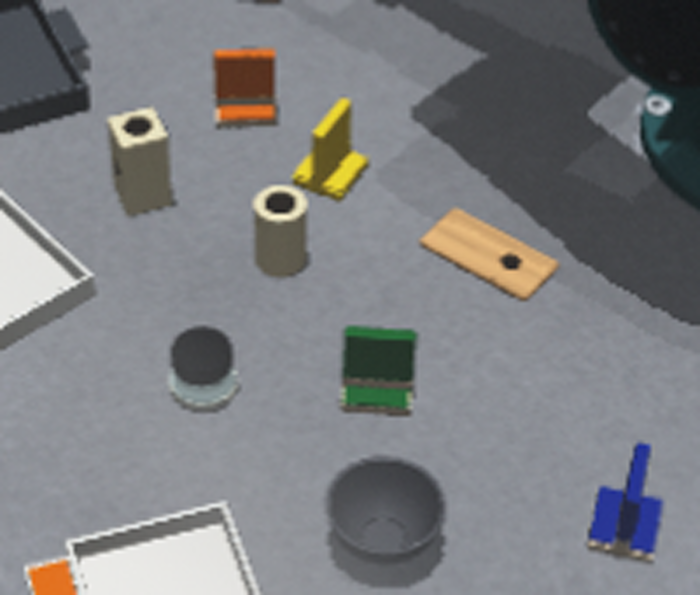

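The candidates for tile_amber_mid are the one at top (422,308), which is clearly orange and matches the "amber orange" strip, and the one at (376,320), which is yellow and is the look-alike to leave alone. The crops confirm this. In the crop, the dark-topped jar at top (307,233) is not a prop, because both props are cream with a hole in the top. I'll start with the blue tile.

```bash
cat >> h.py <<'E'
def quat(a):
    # tool down, jaw axis at world angle a
    return np.array([np.cos(a/2),np.sin(a/2),0.,0.])
def best(pos,a):
    c=[]
    for k in (0,np.pi):
        q=inverse_kinematics(pos,quat(a+k))
        if q is not None: c.append((abs(q[5])+0.2*np.abs(np.array(q)-current_joint_pos()).max(),a+k))
    return min(c)[1] if c else None
def shot(name,tag):
    c=capture(name); cv2.imwrite(f"pics/{tag}.png",c["image"]); return c
def find(q,near,zmin=None,band=0.012):
    c=capture("top"); W=world(c); out=[]
    for s in silhouettes("top",q):
        P=W[s["region"]]; P=P[~np.isnan(P[:,0])]
        if len(P)<30: continue
        zt=np.percentile(P[:,2],95); T=P[P[:,2]>zt-band]
        (cx,cy),(w,h),an=cv2.minAreaRect((T[:,:2]*1000).astype(np.float32))
        d=np.hypot(cx/1000-near[0],cy/1000-near[1])
        # angle of the short side
        a=np.radians(an if w<h else an+90)
        out.append((d,cx/1000,cy/1000,a,zt,s["conf"],w,h))
    return min(out) if out else None
H=0.19
def pick(xy,a,z,opening):
    p=lambda zz:[xy[0],xy[1],zz]
    a=best(p(z),a); q=quat(a)
    move_ptp(p(H),q)
    move_gripper(opening)
    servo_line(p(0.095),q,rate=0.25)
    hit=servo_line(p(z),q,rate=0.1,contact_N=12)
    print("pick hit",hit,"tcp",np.round(current_position(),4))
    if hit: return False
    move_gripper(0.0)
    print("gap",current_finger_gap(),"F",np.round(current_force(),2),"t",current_clock())
    servo_line(p(H),q,rate=0.2)
    print("lifted gap",current_finger_gap(),"F",np.round(current_force(),2))
    return True
def place(xy,a,z,opening):
    # z: expected TCP height at set-down
    p=lambda zz:[xy[0],xy[1],zz]
    a=best(p(z),a); q=quat(a)
    move_ptp(p(H),q)
    servo_line(p(z+0.02),q,rate=0.2)
    sleep(0.2)
    hit=servo_line(p(z-0.004),q,rate=0.03,contact_N=3)
    print("set",hit,"tcp",np.round(current_position(),4),"F",np.round(current_force(),2))
    move_gripper(opening)
    servo_line(p(0.1),q,rate=0.12)
    servo_line(p(H),q,rate=0.3)
    print("t",current_clock())
def tray(cx,cy,axdeg,off=0.015):
    a=np.radians(axdeg); return cx-off*np.cos(a),cy-off*np.sin(a),a
TR={"blue":tray(.5509,.391,-9.6),"green":tray(.6523,-.1653,11.3),"amber":tray(.6642,.167,-11.5)}
TI={"blue":(.3505,.2533),"green":(.4346,.0677),"amber":(.3694,-.2493)}
E
cat > tile.py <<'E'
import sys
from h import *
n=sys.argv[1]
f=find(f"tile_{n}_mid",TI[n]); print(np.round(f,3))
assert f[0]<0.02
if pick(f[1:3],f[3],0.026,0.05):
    x,y,a=TR[n]
    # choose jaw direction along tray x or y, whichever is the smaller wrist turn
    al=[a,a+np.pi/2]
    c=[]
    for b in al:
        for k in (0,np.pi):
            q=inverse_kinematics([x,y,.15],quat(b+k))
            if q is not None: c.append((abs(q[5]),b))
    b=min(c)[1]; print("jaw",np.degrees(b),c)
    place((x,y),b,0.030,0.045)
shot("top",f"top_{n}"); shot("scene",f"scene_{n}")
E
python3 tile.py blue
```

```text
[2.0000e-03 3.5100e-01 2.5500e-01 2.3660e+00 6.4000e-02 6.9000e-01
 4.7769e+01 9.8840e+00]
pick hit False tcp [0.3521 0.2551 0.0266]
gap 0.01011943995377124 F [-0.55  0.22  2.18] t 6.5167
lifted gap 0.009649611452844983 F [ 0.46  0.31 -0.94]
jaw -9.6 [(np.float64(0.6969384159397616), np.float64(-0.16755160819145562)), (np.float64(2.4446542376500315), np.float64(-0.16755160819145562)), (np.float64(0.8738579108551345), np.float64(1.403244718603441)), (np.float64(2.2677347427346586), np.float64(1.403244718603441))]
set True tcp [0.5358 0.3933 0.0298] F [-0.04 -0.65  3.6 ]
t 11.9917
```

```bash
python3 -c "
import cv2
a=cv2.imread('pics/top_blue.png')[190:370,60:440]; cv2.imwrite('pics/z1.png',cv2.resize(a,None,fx=2,fy=2))"
```

```text
(no output)
```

View pics/z1.png

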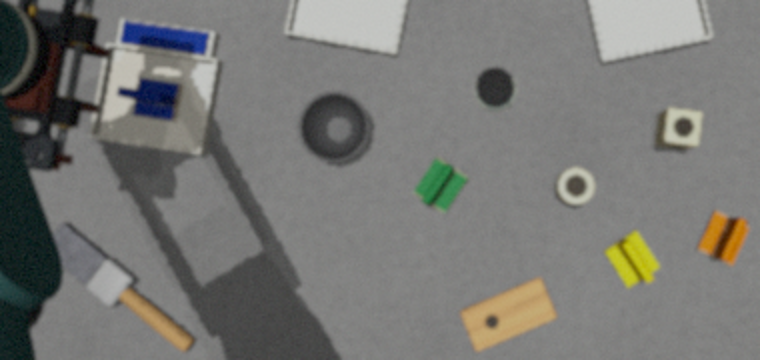

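View pics/scene_blue.png

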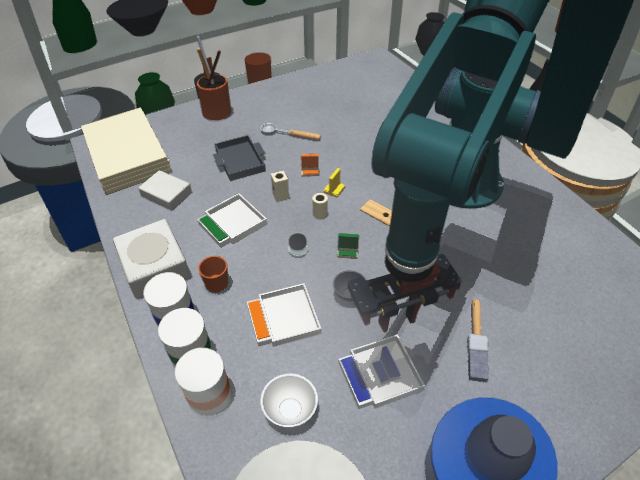

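The blue tile stands in the blue tray, at scene (385,365). Next is the green tile.

```bash
python3 tile.py green
```

```text
[ 0.     0.434  0.068  0.998  0.064  0.94  10.38  46.323]
pick hit False tcp [0.4349 0.068  0.0266]
gap 0.009837750663884717 F [0.07 0.48 2.1 ] t 16.0917
lifted gap 0.00989097748626913 F [ 0.38  1.41 -1.36]
jaw 11.300000000000002 [(np.float64(0.5598868417715832), np.float64(0.19722220547535926)), (np.float64(2.5817058118182103), np.float64(0.19722220547535926)), (np.float64(2.1306831685664798), np.float64(1.7680185322702557)), (np.float64(1.0109094850233138), np.float64(1.7680185322702557))]
set True tcp [ 0.6373 -0.1682  0.0299] F [0.23 0.08 4.38]
t 21.8417
```

View pics/scene_green.png

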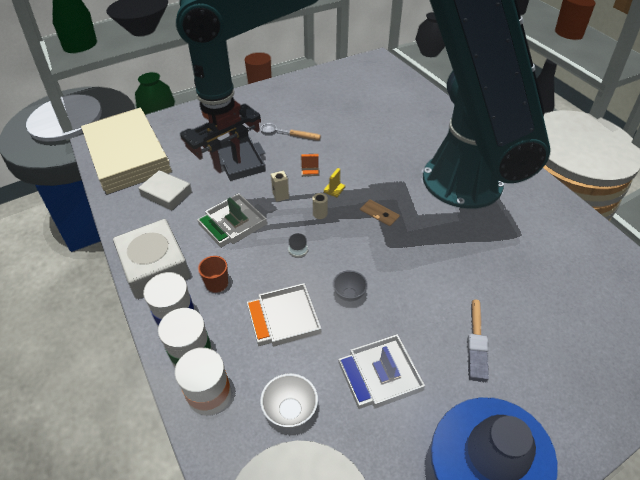

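Green stands in its tray at scene (235,212) and blue is still upright at (386,365). Next is amber, the orange one at top (422,308).

```bash
python3 tile.py amber
```

```text
Traceback (most recent call last):
  File "tile.py", line 4, in <module>
    f=find(f"tile_{n}_mid",TI[n]); print(np.round(f,3))
                                         ~~~~~~~~^^^^^
TypeError: unsupported operand type(s) for *: 'NoneType' and 'float'
```

The arm hides it from the top camera. Nothing has disturbed that tile, so I'll use the first measurement.

```bash
sed -i 's/^f=find.*/f=find(f"tile_{n}_mid",TI[n]) or (0,.3694,-.2493,np.radians(63.5)); print(np.round(f,3))/' tile.py; python3 tile.py amber
```

```text
[ 0.     0.369 -0.249  1.108]
pick hit False tcp [ 0.3699 -0.2497  0.0266]
gap 0.009816607947888951 F [ 0.19 -0.4   0.89] t 26.1583
lifted gap 0.009895671932129119 F [-0.95 -0.7  -1.35]
jaw -11.5 [(np.float64(0.3538900405390901), np.float64(-0.2007128639793479)), (np.float64(2.787702613050703), np.float64(-0.2007128639793479)), (np.float64(1.2169062862558062), np.float64(1.3700834628155487)), (np.float64(1.9246863673339867), np.float64(1.3700834628155487))]
set True tcp [0.6492 0.1699 0.0298] F [-0.12 -0.23  4.11]
t 32.5583
```

```bash
ls pics
```

```text
crop_scene.png
crop_top.png
scene0.png
scene_amber.png
scene_blue.png
scene_green.png
top0.png
top_amber.png
top_blue.png
top_green.png
wrist0.png
z1.png
```

View pics/scene_amber.png

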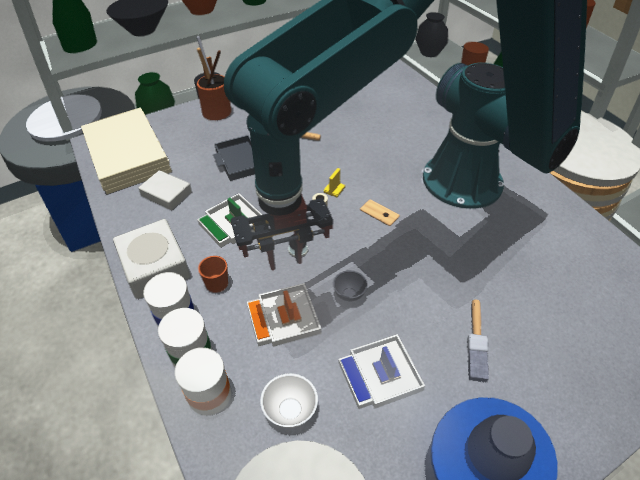

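View pics/top_amber.png

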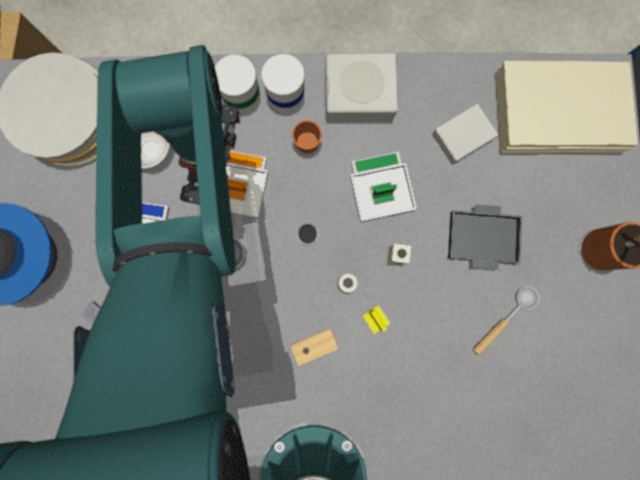

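The amber tile stands in the amber tray at scene (288,308). Green is at top (383,193) and the yellow tile is untouched at top (376,320). Now the props.

```bash
cat > prop.py <<'E'
import sys
from h import *
n=sys.argv[1]
near={"square":(.4919,-.1947),"round":(.4308,-.0796)}[n]
a=np.radians(-4.8); C=np.array([.5305,-.4004]); ya=np.array([-np.sin(a),np.cos(a)])
f=find(f"prop_{n}_mid",near); print(np.round(f,3)); assert f[0]<.02
if n=="square": j=f[3]; j=j-np.round((j-a)/(np.pi/2))*np.pi/2; z=.030; off=-.03
else: j=a; z=.026; off=.03
print("jaw",np.degrees(j))
if pick(f[1:3],j,z,.062):
    place(C+off*ya,a,z+.004,.052)
shot("top",f"top_{n}"); shot("scene",f"scene_{n}")
E
python3 prop.py square
```

```text
[ 1.0000e-03  4.9100e-01 -1.9500e-01  2.9980e+00  7.7000e-02  7.5000e-01
  3.8993e+01  3.6274e+01]
jaw -8.201194763183599
pick hit False tcp [ 0.4914 -0.1957  0.0306]
gap 0.038249687908710424 F [0.7  0.47 4.54] t 36.5583
lifted gap 0.03755770827506327 F [-0.66  0.11 -2.32]
set True tcp [ 0.5278 -0.4301  0.0342] F [0.26 0.37 3.92]
t 41.725
```

```bash
ls pics | wc -l
```

```text
14
```

View pics/scene_square.png

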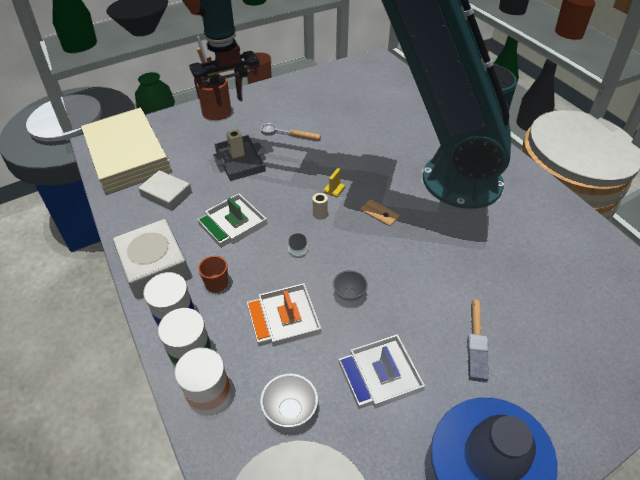

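The square prop stands in the crate at scene (235,145), and all three tiles are upright. Next is the round prop.

```bash
python3 prop.py round
python3 - <<'E'
from h import *
a=current_joint_pos(); 
move_ptp([.40,-.0,.25],quat(best([.40,0,.25],0.)))
shot("scene","scene_end0"); shot("top","top_end0"); print(current_clock())
E
```

```text
[ 0.     0.431 -0.08   3.125  0.064  0.71  39.005 36.759]
jaw -4.8
pick hit False tcp [ 0.4314 -0.0799  0.0266]
gap 0.03930061353960905 F [-1.38 -0.36  5.99] t 45.55
lifted gap 0.03966418345456201 F [-0.67  0.69 -1.75]
set True tcp [ 0.5327 -0.3703  0.0301] F [-0.15  0.    2.62]
t 50.9917
52.6667
```

```bash
ls pics|wc -l
```

```text
18
```

View pics/scene_end0.png

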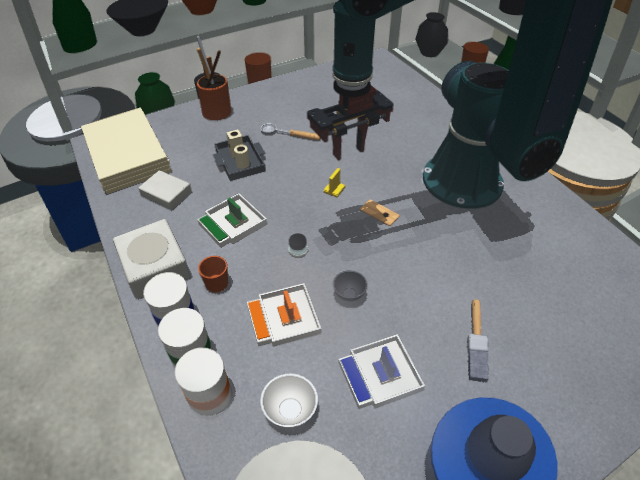

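View pics/top_end0.png

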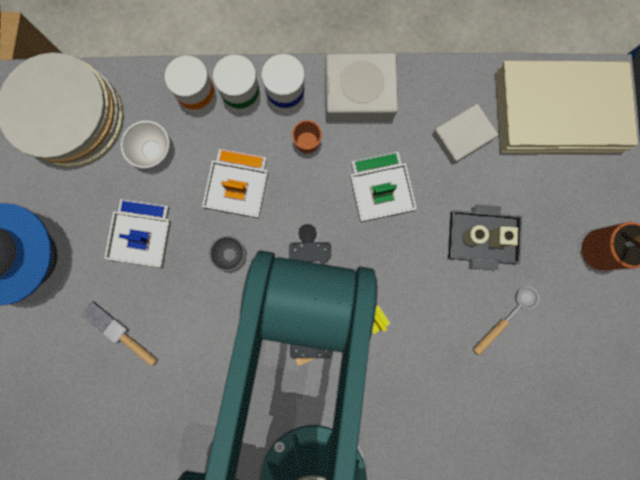

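Tiles stand in their own trays at top (137,240), (235,188) and (383,192). Both props stand in the crate at (479,235) and (508,236). The bowl is still at (228,253). I'll check the numbers, then hand in.

Run:
```python
from h import *
for q,n in [("tile_blue_mid",TR["blue"]),("tile_green_mid",TR["green"]),("tile_amber_mid",TR["amber"]),("prop_square_mid",(.528,-.430)),("prop_round_mid",(.533,-.370)),("raw_bowl_mid",(.4997,.1836))]:
    f=find(q,n); print(q,np.round(f,3))
close_job(); print(current_clock())
```

```text
tile_blue_mid [2.0000e-03 5.3500e-01 3.9200e-01 2.9720e+00 6.8000e-02 9.0000e-01
 5.0075e+01 1.0018e+01]
tile_green_mid [ 2.0000e-03  6.3600e-01 -1.6700e-01  2.0100e-01  6.8000e-02  9.0000e-01
  1.0260e+01  4.9525e+01]
tile_amber_mid [1.0000e-03 6.4900e-01 1.6900e-01 2.9520e+00 6.8000e-02 6.1000e-01
 5.0080e+01 1.0193e+01]
prop_square_mid [ 1.0000e-03  5.2700e-01 -4.3000e-01  3.1080e+00  8.2000e-02  9.7000e-01
  4.1276e+01  3.7585e+01]
prop_round_mid [ 2.0000e-03  5.3100e-01 -3.7100e-01  3.1190e+00  6.7000e-02  7.8000e-01
  3.9646e+01  3.7811e+01]
raw_bowl_mid [1.0000e-03 4.9900e-01 1.8400e-01 3.0920e+00 4.3000e-02 6.6000e-01
 7.8484e+01 7.5859e+01]
the job is handed in; nothing more can be done
the job is handed in; nothing more can be done
```

The job is done and handed in after about 53 s. The blue, green and amber tiles stand in the trays with their own glaze strips, and the square and round props stand side by side in the dark grey crate.

**Final positions:** My last check put all five pieces upright and within 2 mm of where I aimed. Their tops were 3–5 mm higher than when they stood on the bench, which fits the 4 mm tray and crate floors.

**Left alone:** The clay bowl measured within about 1 mm of where it started. The yellow look-alike stayed untouched; it was clear in the scene view but partly hidden by the arm in the last top view.

**Check that failed:** The arm hid the amber tile from the top camera just before I picked it up. I used its first measured position instead, and the grasp went cleanly.

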